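# Index the calibration slide and bolt it

## Robot

A 6-joint arm with a two-finger parallel gripper is mounted at the origin on a cart in front of the work surface, level with it; the furniture and walls round the work are solid. World frame = base frame: x ahead of the robot, y to its left, z up, the work surface at z = 0. Lengths are in m, angles in degrees, forces in N, time in s.
With the tool pointing down it reaches from about 0.325 to 0.9 m from the base axis. Payload 6.1 kg.
Tool frame: the origin (TCP) lies at the very end of the fingers, on their centre line; the grasp point (between the pads) lies r.grip_depth behind it (r.grip_depth is the distance from the TCP to the grasp point, in m); y points along the fingers, z is the direction in which the jaws open and shut, and the axes are right-handed (so a half turn about y gives the same grasp; the last joint's range is limited). The gripper opens to 87 mm and grips with 3 to 60 N. Pads are 19 mm wide; open, the fingers measure 117 mm over their backs; the gripper's body (75 mm by 190 mm) begins 51 mm behind the grasp point.
Start: joints at [66.285, 12.628, 87.462, -0, 79.91, -7.225], TCP at [0.177, 0.599, 0.201] pointing down, gripper open.
Joint ranges: [-170.65, 170.65], [-52.31, 119.04], [5.05, 147.46], [-71.25, 251.25], [11.57, 151.72], [-153.62, 153.62]. Speed limits (degrees/s): [147.25, 147.25, 172.46, 180, 180, 180].

## Interface

Orientations are given as [roll, pitch, yaw] about the fixed x, y, z axes, in that order (R = Rz(yaw) Ry(pitch) Rx(roll)).
In Python, from rig import r gives the robot as it stands.
- The arm moves only by the tool drive_tool, never from a script. Its argument "moves" is a list of rows, each a list of 3 entries, a list of its own where there are three numbers: the opening, from -1 (shut) to 1 (fully open), then the shift along the world's x, y, z in mm, then the turn about the world's z in degrees. In form: [[jaw, [dx, dy, dz], yaw], ...]. A call has 1 to 5 rows; each row is the pose to reach, as a shift and turn from the pose measured when the call began; what a row does not reach only later rows make up. A row lasts 1/8 s, in which the tool goes at most 62.5 mm and 10.7 degrees, less where a joint would pass 70% of its speed; a pose out of reach is approached as far as the arm can. A call with a gripper value outside its range is refused whole. The fingers move at their own pace and stop on an object; "newtons" is the grip in N (left out, the last holds). Time passes only in rows, so rows that repeat a pose let the fingers close. It gives the time, the measured TCP pose, the force and the opening at its end, in the units of the state.
- r.read_state(): the state, without advancing time (a new reading comes with each control period).
- r.snapshot(name): name is "scene" or "side" or "wrist"; returns the picture (480x640x3 uint8, red, green, blue); there is no depth.
- r.calibration(name): a dict with "camera_matrix" (3x3 intrinsics, pixels), "R" (3x3) and "t" (3): a world point X has camera coordinates R X + t. Camera axes: x right, y down, z forward; pixel columns grow to the right and rows downward; lengths in m; the calibration is good to about 2 mm. The wrist camera is an equidistant fisheye: a pixel r from the principal point sees the ray r / f radians off the axis. A picture is of the moment at which its call begins: read the wrist's pose just before it. calibration takes no time and is no camera call; for the wrist camera it gives the pose at the moment of the call.
- r.close_job(): hands the job in, once; it reports no verdict.
The state is a dict: "time_s": time; "joint_positions": joint angles; "joint_vel": joint speeds; "effort": joint torques, N m; "ee_pos": TCP position; "orientation": TCP orientation; "force": force on the tool from outside, world axes, zero at the start; "wrist_torque": the same for the moment, N m; "grip_width": opening from 0.0 (shut) to 1.0 (fully open).
Only numpy, scipy, OpenCV 4.12 (cv2) and the standard library are available. Lean on these libraries where they do the work, as an engineer would, in place of code of your own. Each camera call takes 0.05 s, during which the arm holds its last target.

## Task

Shift the carriage of the index slide to the station where its barrel bolt faces the notched keeper: pull the plunger knob up, slide the carriage along and let the plunger drop fully into that station's hole. Then slide the bolt fully home into the keeper's notch. Leave the other things on the table where they stand.

Things in the scene. Friction and masses are not known exactly. Their poses are not given: they have to be found in the camera images.
- index_slide: Fixed aluminium base plate of the slide, 100 x 310 x 10 mm, lying on the table. Origin at the centre of its underside; x points to the rear (away from the robot), y along the slide's travel (to the left seen from the robot), z up.
- strip_mid (a point): Centre of the top of the steel index strip along the base's rear edge (base x = +38 mm, y = 0): 24 mm wide, top 22 mm above the table, five round holes of 12 mm, 36 mm apart, at base y = -122, -86, -50, -14 and +22 mm.
- blank_1: Blank block: solid steel, 18 x 30 mm, top 56 mm above the table; origin at the centre of its underside. Four blocks stand along the base's front edge (base x = -41 mm): this, two more like it and the notched keeper, in any order, one opposite each of the four outer stations.
- carriage (a joint): Position of the dark steel carriage along the base's +y, in m, range -0.078 to +0.078; it starts at 0, with the plunger in the middle hole; the stations are at -0.072, -0.036, 0, +0.036 and +0.072. About 1.5 N of friction when the plunger is out; else locked (1 mm of play).
- carriage_mid (a point): Centre of the carriage's upper face, 38 mm above the table. Carriage 52 x 132 mm, 12 mm thick, with a lug at its right rear that carries the plunger. A small blue box (50 x 50 x 13 mm) is clipped on its middle and moves with it.
- plunger_knob (a point): Centre of the black upright pull knob of the index plunger, diameter 29 mm, 25 mm high (60 to 85 mm above the table when the plunger is down). Below it a steel barrel of diameter 22 to 26 mm, top 55 mm above the table, stands on the carriage lug. It sits on the carriage, 38 mm to the rear (base x) and 50 mm to the right (base -y) of carriage_mid, and travels with the carriage.
- plunger (a joint): Height of the plunger above its seated position, in m: 0 = fully down in a hole, up to 0.014 = stop. A spring presses it down (4.5 N when down, 8.7 N when up). From about 0.0095 its round-nosed pin (10 mm) is clear of the strip's top and the carriage can slide; let go between holes, it rides on the strip and snaps into the next hole it crosses.
- bolt_knob (a point): On the upright knob post of the barrel bolt, 73 mm above the table: post of diameter 12 mm standing 53 to 81 mm above the table (free height), with a black ball of 18 mm at the top (72 to 90 mm). The rod is 47 mm above the table and 10 mm thick; it lies across the carriage, 46 mm to the left (base +y) of carriage_mid, on two guide staples in front of the post.
- bolt (a joint): Travel of the barrel bolt towards the front (base -x, towards the robot), in m: about 0 = drawn back (starts at 0 to 0.005), 0.024 = fully home against its stop. About 2 N of friction; it stays where it is left. Blank blocks stop it; only the keeper's notch lets it through.
- bolt_tip (a point): Front tip of the bolt's rod, 47 mm above the table, 50 mm in front of the knob post; moves with the bolt and the carriage. Axes as the base's.
- keeper_notch (a point): Middle of the notch in the keeper, 47 mm above the table: a steel block 18 x 30 mm whose top has a slot 16 mm wide, open above and at front and rear, its floor 36 mm above the table. Stands at the front edge of the base, opposite one of the four outer stations. Axes as the base's.
- kapton_roll: Roll of amber tape lying flat, 60 mm across, 16 mm high, near the slide's left end; leave it. Origin at the centre of its underside.
- tip_box: Flat grey box, 45 x 62 x 16 mm, near the slide's right end; leave it. Origin at the centre of its underside.
- swab_jar: White jar with a blue lid, 54 mm across, 70 mm high, left of the slide; leave it. Origin at the centre of its underside.
- dropper_bottle: Amber dropper bottle, 39 mm across, 108 mm high, left of the slide; leave it. Origin at the centre of its underside.
- objective_can: White can with a black lid, 47 mm across, 62 mm high, far left; leave it. Origin at the centre of its underside.
- wafer_case: Round grey flat case, 73 mm across, 13 mm high, rear left; leave it. Origin at the centre of its underside.
- clear_box: Clear flat box, 59 x 71 x 22 mm, far right; leave it. Origin at the centre of its underside.

How it is judged:
By the outcome, as a careful person would: the job done as asked, in the order asked, and still so for the second after the job is handed in, with the robot touching nothing.
It also fails if it takes over 42 s, if anything falls off the work surface, if the arm or the gripper's body presses on something with over 40 N, if the wrist force passes 120 N, or if a joint passes its speed limit or range.

## Working session

There is one attempt and no reset: what is moved stays moved. The work goes in short steps, Python scripts to look and compute and a tool call to move; the robot and the scene stay as the last step left them, time stands still between calls to the robot, and variables do not carry over. Pictures are saved under pics/ and viewed, and the job is handed in when it is done.

Besides the shell and the picture viewer there is one more tool, called after "Call:" as name(argument=value, ...), one argument or row to a line, values as JSON. drive_tool: Moves the arm, as the interface text tells. Its arguments: {"type":"object","properties":{"moves":{"type":"array"},"newtons":{"type":"number"}},"required":["moves"]}

```bash
mkdir -p pics; ls; python3 - <<'E'
from rig import r
import cv2,numpy as np
for n in ["scene","side","wrist"]:
    c=r.calibration(n); im=r.snapshot(n)
    cv2.imwrite(f"pics/{n}0.png",im[:,:,::-1]); print(n,c["camera_matrix"],c["R"],c["t"])
print(r.read_state(), r.grip_depth)
E
```

```text
pics
scene [[455.29334032   0.         324.49764596]
 [  0.         455.29334032 239.81439925]
 [  0.           0.           1.        ]] [[ 0.74006444 -0.67232294  0.01692616]
 [-0.4515599  -0.51539403 -0.72832867]
 [ 0.49839571  0.53136697 -0.68501887]] [-0.48598754  0.2396931   1.06850052]
side [[442.06742795   0.         319.2854496 ]
 [  0.         442.06742795 241.97442779]
 [  0.           0.           1.        ]] [[ 0.44293296 -0.89654562  0.00404325]
 [-0.4899943  -0.24585046 -0.83633913]
 [ 0.75081022  0.36846099 -0.54819751]] [-0.35469894  0.28348912  1.03970735]
wrist [[371.64829954   0.         323.63222564]
 [  0.         371.64829954 234.084639  ]
 [  0.           0.           1.        ]] [[ 0.2842435   0.95875126 -0.00128972]
 [ 0.91967842 -0.27227885  0.28294138]
 [ 0.27091924 -0.08161038 -0.95913634]] [-0.62403803 -0.03362778  0.39084281]
{'time_s': 0.15, 'joint_positions': array([ 6.62839611e+01,  1.26659174e+01,  8.75116876e+01,  1.44225718e-04,
        7.99095840e+01, -7.22592122e+00]), 'joint_vel': array([-0.06111183, -0.1542415 , -0.19109503,  0.01310128,  0.02160526,
        0.01774839]), 'effort': array([ 4.43918361e-04, -4.95187712e+01, -3.87883365e+01,  6.99665537e-02,
        5.30037365e-02, -7.41666372e-05]), 'ee_pos': array([0.17720971, 0.59881355, 0.20006811]), 'orientation': array([-9.00864787e+01,  1.11076421e-02, -1.64901514e+01]), 'force': array([ 0.55819924, -0.10143563, -0.24363851]), 'wrist_torque': array([ 0.00765492, -0.01052595,  0.04014104]), 'grip_width': 1.0026532401125405} 0.0187
```

View pics/scene0.png

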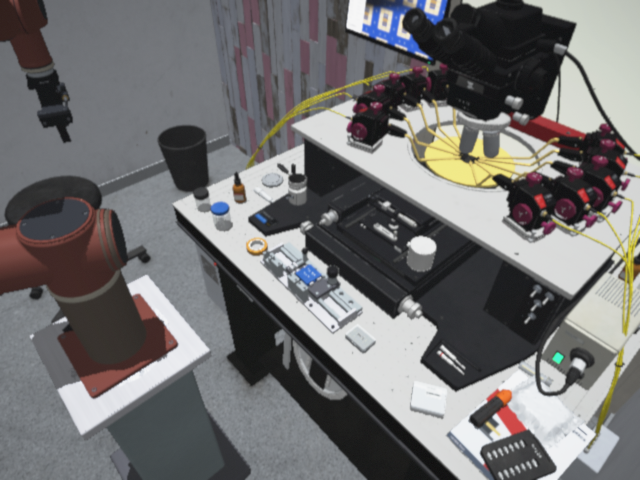

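View pics/side0.png

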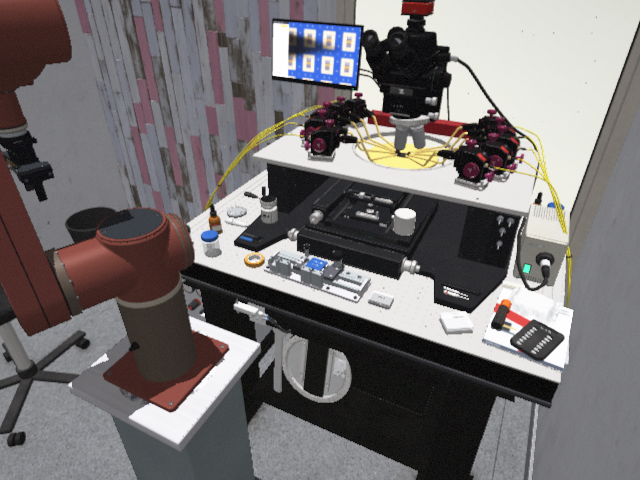

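View pics/wrist0.png

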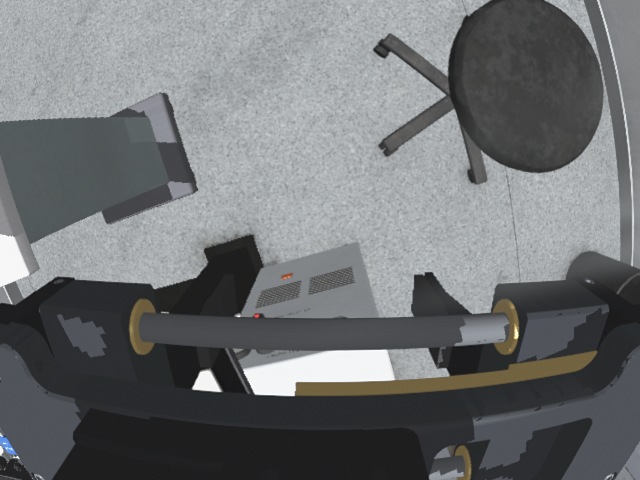

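The scene view shows the slide at about (265–362, 240–330) and the blue box at (310, 273). In the side view it is at about (265–370, 250–300). I'll enlarge both.

```bash
python3 - <<'E'
import cv2
a=cv2.imread("pics/scene0.png")[225:340,235:385]; cv2.imwrite("pics/s0c.png",cv2.resize(a,None,fx=5,fy=5,interpolation=cv2.INTER_CUBIC))
a=cv2.imread("pics/side0.png")[235:310,240:400]; cv2.imwrite("pics/d0c.png",cv2.resize(a,None,fx=5,fy=5,interpolation=cv2.INTER_CUBIC))
E
```

```text
(no output)
```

View pics/s0c.png

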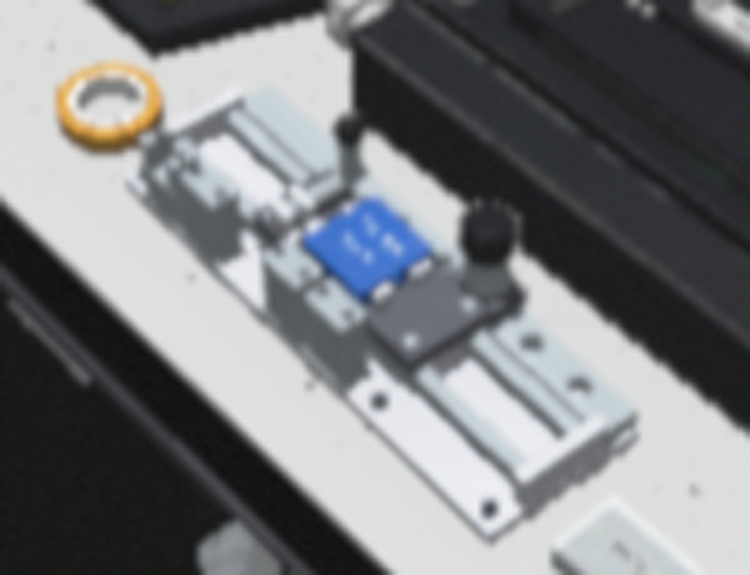

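View pics/d0c.png

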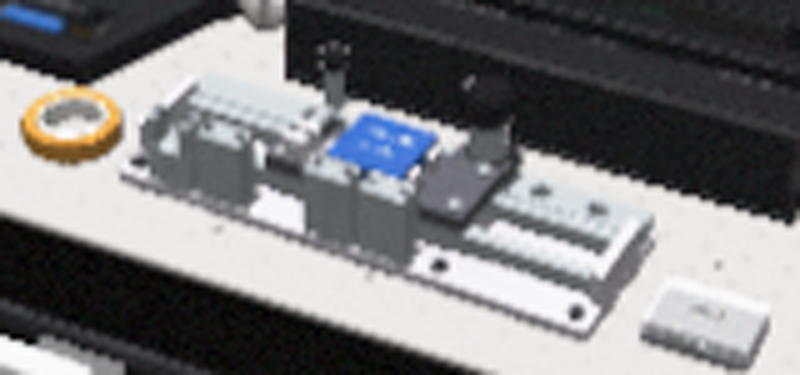

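```bash
cat > h.py <<'E'
import numpy as np,cv2
from rig import r
def ray(n,uv,c=None):
    c=c or r.calibration(n); K=c["camera_matrix"];R=np.array(c["R"]);t=np.array(c["t"])
    x=(uv[0]-K[0][2])/K[0][0]; y=(uv[1]-K[1][2])/K[1][1]
    if n=="wrist":
        th=np.hypot(x,y); s=np.sin(th)/max(th,1e-9); d=np.array([x*s,y*s,np.cos(th)])
    else: d=np.array([x,y,1.])
    return -R.T@t, R.T@d/np.linalg.norm(d)
def onz(n,uv,z,c=None):
    o,d=ray(n,uv,c); return o+d*(z-o[2])/d[2]
def tri(a,b):
    (o1,d1),(o2,d2)=a,b
    A=np.stack([d1,-d2],1); s=np.linalg.lstsq(A,o2-o1,rcond=None)[0]
    p,q=o1+s[0]*d1,o2+s[1]*d2; return (p+q)/2,np.linalg.norm(p-q)
def proj(n,X,c=None):
    c=c or r.calibration(n);K=np.array(c["camera_matrix"]);p=np.array(c["R"])@X+c["t"]
    if n=="wrist":
        rr=np.hypot(p[0],p[1]);th=np.arctan2(rr,p[2]); m=np.array([p[0],p[1]])/rr*th
    else: m=p[:2]/p[2]
    return m*K[0][0]+K[:2,2]
E
python3 - <<'E'
from h import *
np.set_printoptions(precision=4,suppress=True)
S=lambda u,v:(235+u/5-.4,225+v/5-.4)
D=lambda u,v:(240+u/5-.4,235+v/5-.4)
for n,f,pts in (("scene",S,dict(FL=(128,185,0),FR=(490,540,0),RR=(635,435,0.0),blue=(368,248,.051),knobtop=(488,215,.085),ball=(350,128,.081))),
                ("side",D,dict(FL=(122,178,0),FR=(588,335,0),blue=(383,147,.051),knobtop=(487,90,.085),ball=(334,55,.081)))):
    for k,v in pts.items(): print(n,k,onz(n,f(*v[:2]),v[2]))
for k,a,b in (("knob",(488,235),(487,100)),("ball",(350,128),(334,55)),("FR",(490,540),(588,335)),("blue",(368,248),(383,147)),("FL",(128,185),(122,178))):
    print(k,tri(ray("scene",S(*a)),ray("side",D(*b))))
E
```

```text
scene FL [ 0.4068 -0.009   0.    ]
scene FR [ 0.396 -0.316  0.   ]
scene RR [ 0.4939 -0.3181  0.    ]
scene blue [ 0.4459 -0.1686  0.051 ]
scene knobtop [ 0.4854 -0.2151  0.085 ]
scene ball [ 0.4764 -0.1193  0.081 ]
side FL [ 0.4072 -0.0072  0.    ]
side FR [ 0.3998 -0.3152  0.    ]
side blue [ 0.4442 -0.1659  0.051 ]
side knobtop [ 0.4791 -0.2155  0.085 ]
side ball [ 0.4771 -0.117   0.081 ]
knob (array([ 0.4855, -0.2143,  0.072 ]), np.float64(0.00363305231519852))
ball (array([ 0.4774, -0.1174,  0.0801]), np.float64(0.0018182141198401505))
FR (array([ 0.3936, -0.3179,  0.0053]), np.float64(0.0013120429798384628))
blue (array([ 0.4492, -0.1642,  0.0463]), np.float64(0.001909521543376376))
FL (array([ 0.4076, -0.0073, -0.0009]), np.float64(0.0013804294156491777))
```

```bash
python3 - <<'E'
from h import *
np.set_printoptions(precision=4,suppress=True)
print(tri(ray("scene",(294,128)),ray("side",(254,157))))
# stage beam top edge left end, right end
S=lambda u,v:(235+u/5-.4,225+v/5-.4)
for z in (0,.05,.1): print(z,onz("scene",S(355,90),z),onz("scene",S(740,430),z),onz("side",(240+284/5,235+80/5),z),onz("side",(240+790/5,235+215/5),z))
a=cv2.imread("pics/scene0.png")[180:330,230:450]; cv2.imwrite("pics/s0e.png",cv2.resize(a,None,fx=3.6,fy=3.6,interpolation=cv2.INTER_CUBIC))
a=cv2.imread("pics/side0.png")[190:300,240:440]; cv2.imwrite("pics/d0e.png",cv2.resize(a,None,fx=4,fy=4,interpolation=cv2.INTER_CUBIC))
E
```

```text
(array([0.7165, 0.2116, 0.2087]), np.float64(0.004888693691471864))
0 [ 0.5515 -0.0339 -0.    ] [ 0.5359 -0.3511  0.    ] [ 0.5423 -0.0466  0.    ] [ 0.5525 -0.3835  0.    ]
0.05 [ 0.5179 -0.0742  0.05  ] [ 0.5031 -0.374   0.05  ] [ 0.4788 -0.0827  0.05  ] [ 0.4884 -0.3988  0.05  ]
0.1 [ 0.4842 -0.1145  0.1   ] [ 0.4702 -0.397   0.1   ] [ 0.4153 -0.1189  0.1   ] [ 0.4243 -0.4141  0.1   ]
```

View pics/s0e.png

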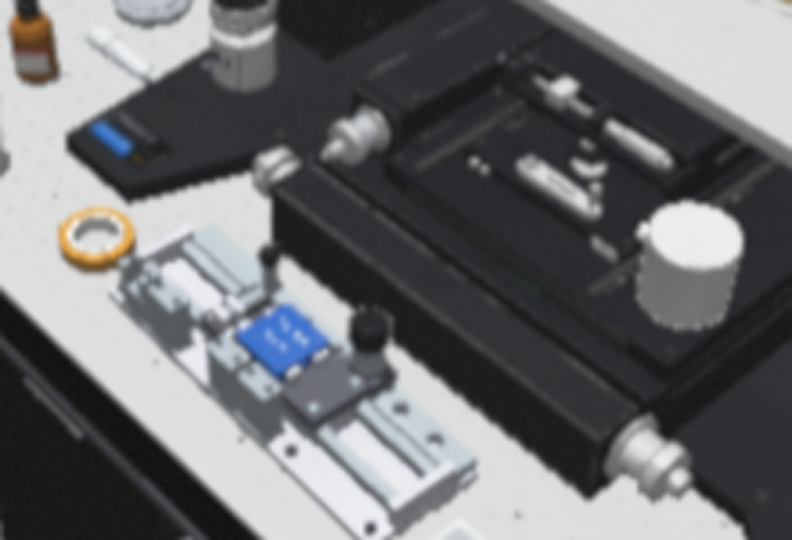

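View pics/d0e.png

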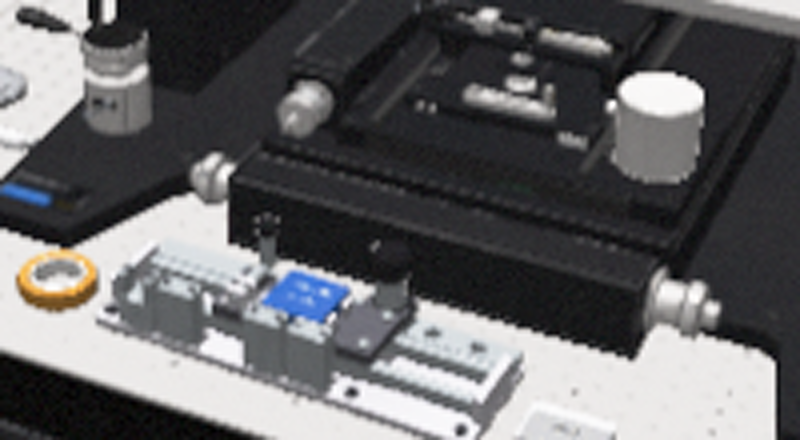

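```bash
python3 - <<'E'
from h import *
np.set_printoptions(precision=4,suppress=True)
print(tri(ray("scene",(230+272/3.6,180+190/3.6)),ray("side",(240+230/4,190+178/4))))
print(tri(ray("scene",(230+598/3.6,180+445/3.6)),ray("side",(240+645/4,190+290/4))))
print(tri(ray("scene",(230+588/3.6,180+495/3.6)),ray("side",(240+635/4,190+355/4))))
E
```

```text
(array([ 0.5292, -0.0597,  0.0723]), np.float64(0.0041485577860917765))
(array([ 0.5229, -0.3943,  0.0793]), np.float64(0.0004822912430314905))
(array([ 0.5283, -0.3913,  0.0173]), np.float64(0.0010174512991652127))
```

Call:
drive_tool(
  moves=[
    [1, [23, -54, 10], 1],
    [1, [46, -108, 20], 2],
    [1, [69, -162, 30], 4],
    [1, [92, -216, 40], 5],
    [1, [115, -270, 50], 6],
  ],
)

```text
time_s: 0.78
ee_pos: [0.2925, 0.327, 0.2502]
orientation: [-90.1, -0.0, -10.4]
force: [0.9, -0.5, 0.0]
grip_width: 1.0
```

Call:
drive_tool(
  moves=[
    [1, [23, -54, 0], 1],
    [1, [46, -108, 0], 2],
    [1, [69, -162, 0], 4],
    [1, [92, -216, 0], 5],
    [1, [115, -270, 0], 6],
  ],
)

```text
time_s: 1.4
ee_pos: [0.4078, 0.0552, 0.2503]
orientation: [-90.1, -0.1, -4.4]
force: [0.7, 0.2, -0.6]
grip_width: 1.001
```

Call:
drive_tool(
  moves=[
    [0, [23, -54, 0], 1],
    [0, [46, -108, 0], 2],
    [0, [70, -162, 0], 2.4],
    [0, [84, -216, 0], 2.4],
    [0, [84, -216, 0], 2.4],
  ],
)

```text
time_s: 2.02
ee_pos: [0.4917, -0.1641, 0.2494]
orientation: [-90.1, 0.0, -2.3]
force: [0.1, 1.5, -0.5]
grip_width: 0.541
```

```bash
python3 - <<'E'
from h import *
import pickle
c=r.calibration("wrist"); im=r.snapshot("wrist"); pickle.dump(c,open("c1.pkl","wb"))
cv2.imwrite("pics/w1.png",im[:,:,::-1]); print(r.read_state()["ee_pos"])
E
```

```text
[ 0.49140949 -0.16205341  0.24944045]
```

View pics/w1.png

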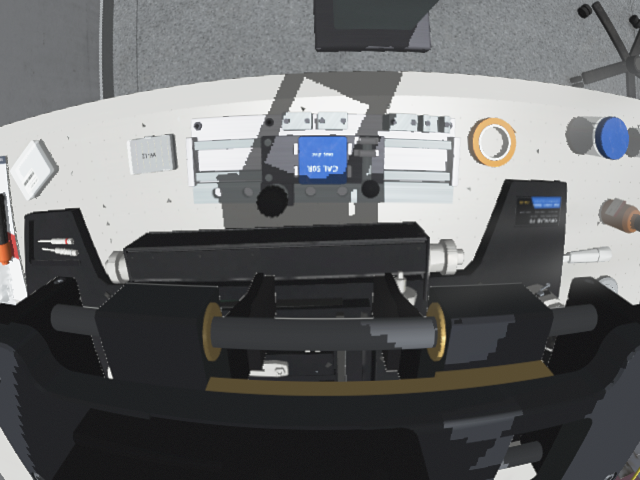

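```bash
python3 - <<'E'
import cv2
a=cv2.imread("pics/w1.png")[100:225,180:470]; a=cv2.resize(a,None,fx=2.7,fy=2.7,interpolation=cv2.INTER_CUBIC)
cv2.imwrite("pics/w1c.png",a)
a=cv2.imread("pics/w1.png")[100:150,260:470]; a=cv2.resize(a,None,fx=3.8,fy=3.8,interpolation=cv2.INTER_CUBIC)
cv2.imwrite("pics/w1d.png",cv2.convertScaleAbs(a,alpha=1.3))
E
```

```text
(no output)
```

View pics/w1c.png

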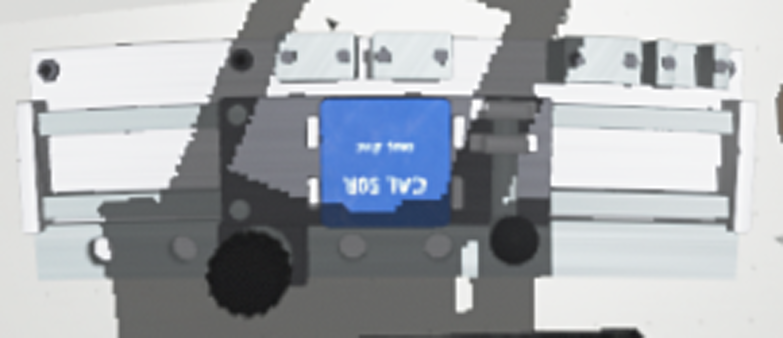

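View pics/w1d.png

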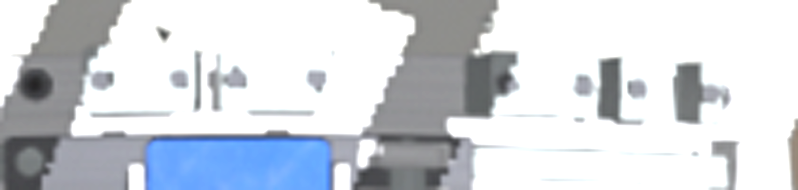

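```bash
python3 - <<'E'
from h import *
import pickle
np.set_printoptions(precision=4,suppress=True)
c=pickle.load(open("c1.pkl","rb"))
W=lambda u,v:(180+(u+.5)/2.7-.5,100+(v+.5)/2.7-.5)
P={}
for k,u,v,z in (("knob",249,273,.085),("ball",515,240,.081),("blue",386,162,.051),("stripRL",36,277,.022),("stripRR",736,277,.022),("endFL",20,100,.035),("endRL",22,230,.035),("endFR",756,100,.035),("endRR",752,230,.035),
  ("bFL",321,98,.051),("bFR",451,98,.051),("bRL",320,226,.051),("bRR",451,226,.051),("keepL",655,45,.056),("keepR",733,45,.056),("b1L",275,50,.056),("b1R",355,50,.056)):
    P[k]=onz("wrist",W(u,v),z,c); print(k,P[k])
d=P["stripRR"]-P["stripRL"]; print(np.degrees(np.arctan2(-d[0],d[1])),np.linalg.norm(d))
im=cv2.imread("pics/w1.png"); hsv=cv2.cvtColor(im,cv2.COLOR_BGR2HSV)
m=cv2.inRange(hsv,(100,120,60),(125,255,255)); m[:, :280]=0;m[:,370:]=0;m[:120]=0;m[200:]=0
M=cv2.moments(m,True);print(onz("wrist",(M['m10']/M['m00'],M['m01']/M['m00']),.051,c))
m=cv2.inRange(im,(0,0,0),(38,38,38))
for b in ((245,180,305,222),(355,175,390,205)):
    s=m[b[1]:b[3],b[0]:b[2]]; (x,y),rad=cv2.minEnclosingCircle(max(cv2.findContours(s,0,2)[0],key=cv2.contourArea)); print(x+b[0],y+b[1],rad,onz("wrist",(x+b[0],y+b[1]),.083,c))
E
```

```text
knob [ 0.481  -0.2135  0.085 ]
ball [ 0.4736 -0.1185  0.081 ]
blue [ 0.4468 -0.1635  0.051 ]
stripRL [ 0.4898 -0.3179  0.022 ]
stripRR [ 0.502  -0.0137  0.022 ]
endFL [ 0.4127 -0.3125  0.035 ]
endRL [ 0.467  -0.3169  0.035 ]
endFR [ 0.4248 -0.011   0.035 ]
endRR [ 0.4792 -0.0118  0.035 ]
bFL [ 0.4213 -0.187   0.051 ]
bFR [ 0.4233 -0.138   0.051 ]
bRL [ 0.4704 -0.1899  0.051 ]
bRR [ 0.4725 -0.1395  0.051 ]
keepL [ 0.4036 -0.06    0.056 ]
keepR [ 0.4029 -0.0284  0.056 ]
b1L [ 0.4021 -0.203   0.056 ]
b1R [ 0.4038 -0.1732  0.056 ]
-2.288174637286962 0.30447227179768205
[ 0.4458 -0.1636  0.051 ]
271.93911361694336 200.83210372924805 15.632955551147461 [ 0.4815 -0.2138  0.083 ]
369.0 190.5 6.946321964263916 [ 0.4751 -0.1201  0.083 ]
```

The fourth block (the robot's leftmost, near (434, 124) in the wrist view) is the notched one. That puts the target station at +0.072. The base yaw is about −2.3°, and the knob is at about (0.482, −0.2145). I'll move to the knob now.

Call:
drive_tool(
  moves=[
    [0, [-9, -52, -10], 0],
    [0, [-9, -52, -60], 0],
    [0, [-9, -52, -110], 0],
    [0, [-9, -52, -145], 0],
    [0, [-9, -52, -145], 0],
  ],
)

```text
time_s: 2.7
ee_pos: [0.4799, -0.2111, 0.1015]
orientation: [-89.8, 0.4, -2.1]
force: [-0.1, 0.6, 0.9]
grip_width: 0.503
```

```bash
python3 - <<'E'
from h import *
print(r.read_state()["ee_pos"])
for n,b in (("scene",(235,225,385,340)),("side",(240,200,400,310))):
    im=r.snapshot(n)[b[1]:b[3],b[0]:b[2],::-1]; cv2.imwrite(f"pics/{n}2.png",cv2.resize(im,None,fx=5,fy=5,interpolation=cv2.INTER_CUBIC))
E
```

```text
[ 0.47992238 -0.21106424  0.10147126]
```

View pics/scene2.png

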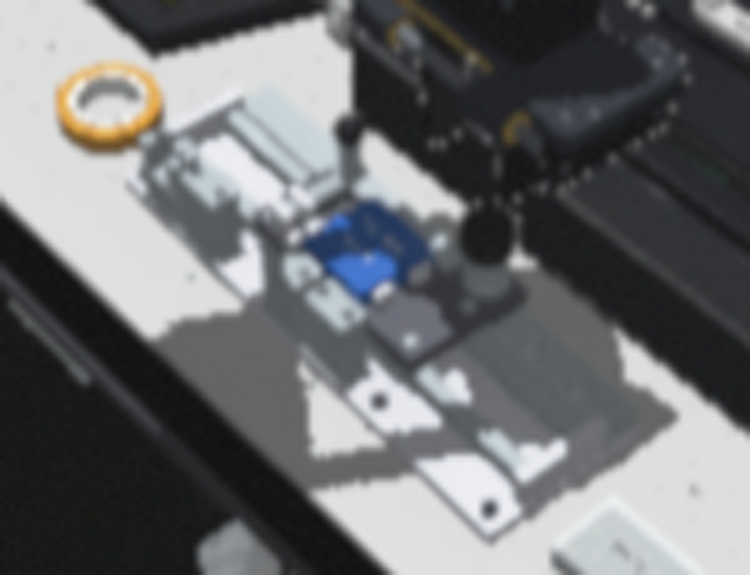

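View pics/side2.png

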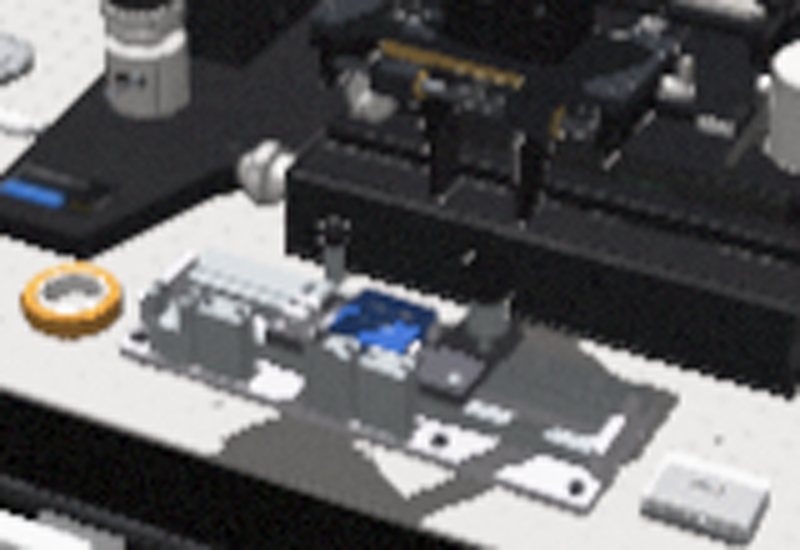

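The notch in the leftmost block is clear in the side view at (170, 315), and the fingers straddle the knob at (485, 265). Next I'll descend and grip.

Call:
drive_tool(
  moves=[
    [0, [2, -3, -10], 0],
    [0, [2, -3, -20], 0],
    [0, [2, -3, -30], 0],
    [0, [2, -3, -38], 0],
    [0, [2, -3, -38], 0],
  ],
)

```text
time_s: 3.42
ee_pos: [0.4842, -0.2159, 0.0665]
orientation: [-90.0, 0.1, -2.1]
force: [0.0, 0.5, 0.2]
grip_width: 0.498
```

Call:
drive_tool(
  moves=[
    [-1, [0, 0, 0], 0],
    [-1, [0, 0, 0], 0],
    [-1, [0, 0, 0], 0],
    [-1, [0, 0, 0], 0],
  ],
  newtons=30,
)

```text
time_s: 3.92
ee_pos: [0.4843, -0.216, 0.0668]
orientation: [-90.0, 0.1, -2.1]
force: [0.2, -0.1, 0.5]
grip_width: 0.134
```

```bash
python3 - <<'E'
from h import *
s=r.read_state();print(s["ee_pos"],s["grip_width"],s["force"])
for n,b in (("scene",(260,225,380,315)),("side",(260,215,380,305))):
    im=r.snapshot(n)[b[1]:b[3],b[0]:b[2],::-1]; cv2.imwrite(f"pics/{n}3.png",cv2.resize(im,None,fx=6,fy=6,interpolation=cv2.INTER_CUBIC))
    print(proj(n,s["ee_pos"]),proj(n,s["ee_pos"]+[0,0,.0187]))
c=r.calibration("wrist");im=r.snapshot("wrist");cv2.imwrite("pics/w3.png",im[:,:,::-1])
E
```

```text
[ 0.48434637 -0.21604189  0.06676341] 0.13362999102142986 [ 0.19744374 -0.14714418  0.51000735]
[331.96063786 272.97121271] [332.17154614 267.88897269]
[337.76119618 256.89343227] [337.93569967 251.59876341]
```

View pics/scene3.png

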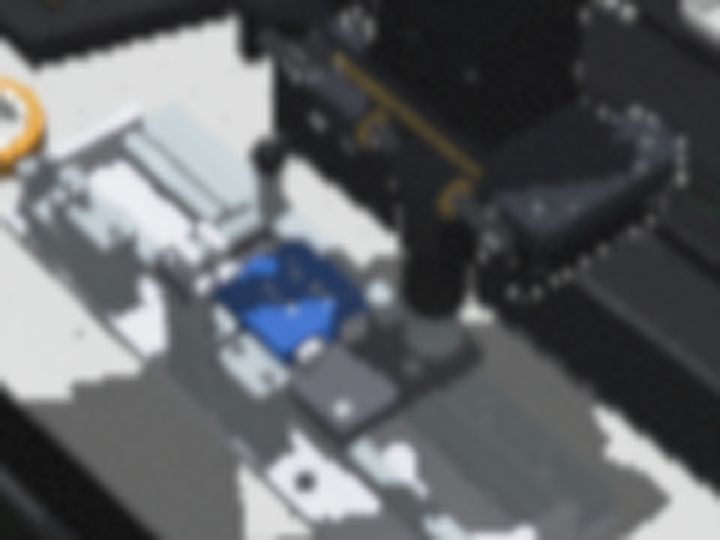

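View pics/side3.png

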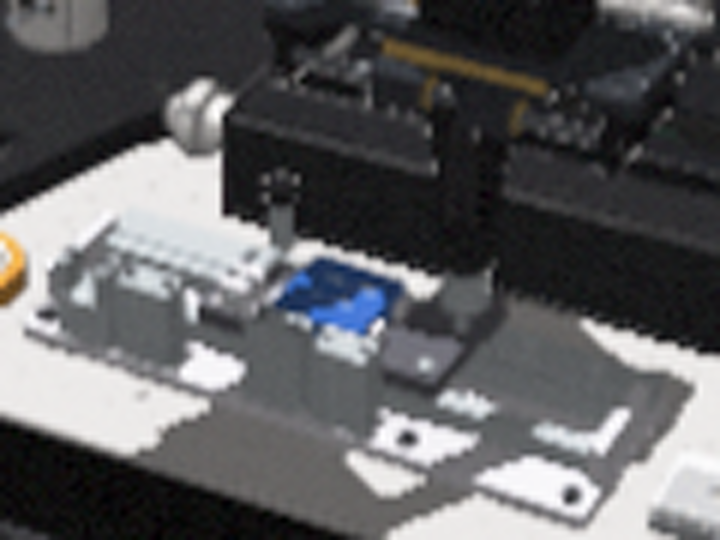

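View pics/w3.png

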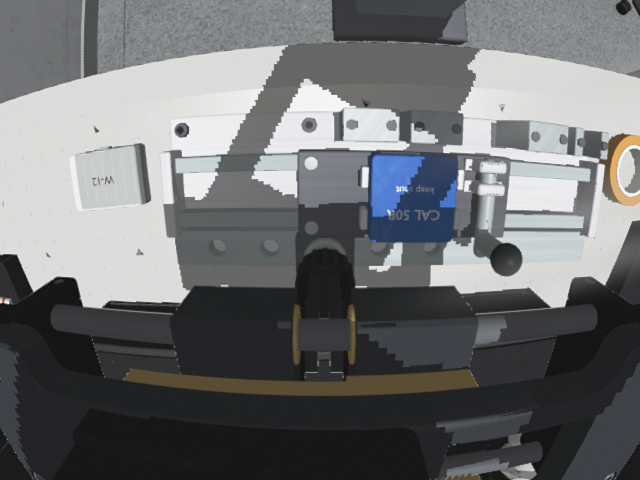

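```bash
python3 - <<'E'
from h import *
c=r.calibration("wrist");s=r.read_state();e=s["ee_pos"]
for p in ([0,0,0],[0,0,.0187],[0,-.0145,.0187],[0,.0145,.0187]): print(p,proj("wrist",e+p,c))
for z in (.06,.085): print(z,proj("wrist",np.array([.482,-.2145,z]),c))
im=cv2.imread("pics/w3.png")[220:390,240:410]
im=cv2.convertScaleAbs(cv2.resize(im,None,fx=3.5,fy=3.5,interpolation=cv2.INTER_CUBIC),alpha=2.2,beta=10)
cv2.imwrite("pics/w3c.png",im)
E
```

```text
[0, 0, 0] [323.69196046 276.79468889]
[0, 0, 0.0187] [323.73181269 291.65204491]
[0, -0.0145, 0.0187] [294.1917351  292.53856259]
[0, 0.0145, 0.0187] [353.33316016 290.52123454]
0.06 [326.23563649 268.18822093]
0.085 [326.61671203 287.03138832]
```

View pics/w3c.png

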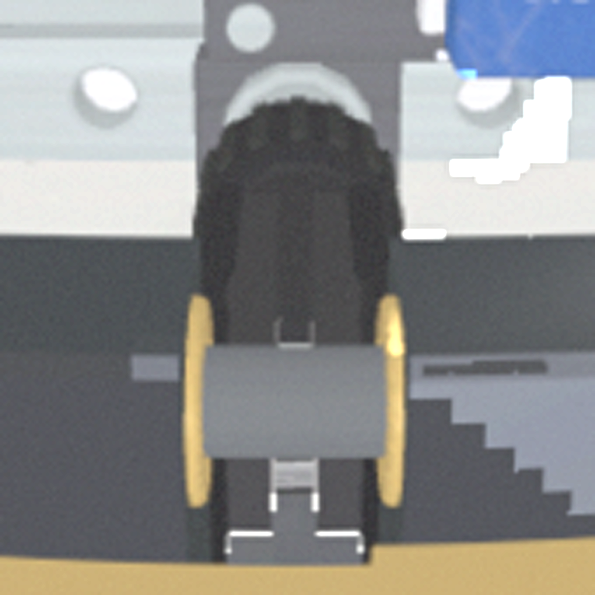

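```bash
python3 - <<'E'
from h import *
s=r.read_state();print(s["time_s"],s["ee_pos"],s["grip_width"],s["force"],s["wrist_torque"])
c=r.calibration("wrist")
for x in (-.0145,.0145):
  for z in (.06,.085): print(x,z,(proj("wrist",np.array([.482+x,-.2145,z]),c)-[240,220])*3.5)
for z in (.067,.085,.1): print('fing front',z,(proj("wrist",np.array([.4843-.0095,-.216,z]),c)-[240,220])*3.5,(proj("wrist",np.array([.4843-.0095,-.216+.0295,z]),c)-[240,220])*3.5)
E
```

```text
4.075 [ 0.48428154 -0.21599284  0.066643  ] 0.03467929199099131 [0.85221986 0.09015828 0.4169245 ] [ 0.05814328  0.02612323 -0.01052516]
-0.0145 0.06 [298.50874858  80.94748682]
-0.0145 0.085 [299.45538791 137.2441052 ]
0.0145 0.06 [304.95959008 251.92197497]
0.0145 0.085 [306.6134348  325.75507747]
fing front 0.067 [290.52275764 141.69769453] [485.54182449 134.13031545]
fing front 0.085 [290.43223211 187.39668263] [503.69146628 178.75482497]
fing front 0.1 [290.34447902 232.51566681] [521.42409257 222.70166358]
```

```bash
python3 - <<'E'
from h import *
out=[]
for n in ("scene","side"):
    s=r.read_state();im=r.snapshot(n)[:,:,::-1]
    p=proj(n,np.array([.482,-.2145,.08])).astype(int); k=25
    a=im[p[1]-k:p[1]+k,p[0]-k:p[0]+k]; a=np.clip(255*(a/255.)**.45,0,255).astype(np.uint8)
    a=cv2.resize(a,None,fx=8,fy=8,interpolation=cv2.INTER_CUBIC)
    for X,col in (([.482,-.2145,.06],(0,255,0)),([.482,-.2145,.085],(0,255,0)),(s["ee_pos"],(0,0,255)),(s["ee_pos"]+[0,0,.0187],(0,0,255))):
        q=((proj(n,np.array(X))-p+k+.5)*8).astype(int); cv2.circle(a,tuple(map(int,q)),3,col,-1)
    out.append(a)
cv2.imwrite("pics/e4.png",np.hstack(out)); print(r.read_state()["grip_width"])
E
```

```text
0.012256833871946739
```

View pics/e4.png

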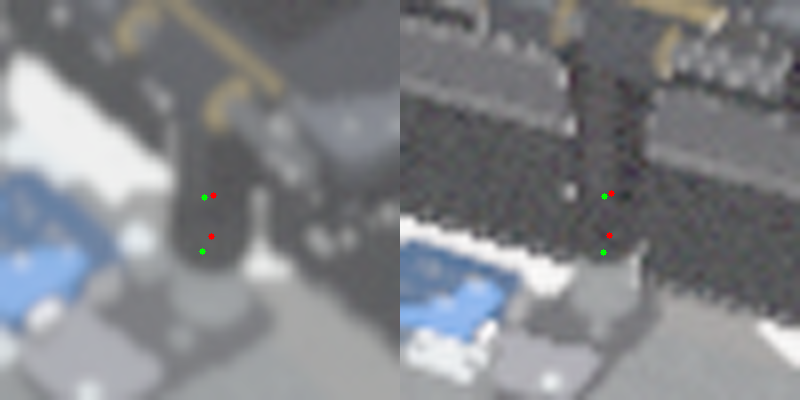

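```bash
python3 - <<'E'
from h import *
c=r.calibration("wrist");print(r.read_state()["ee_pos"])
ex=np.array([.9992,-.04,0]);ey=np.array([.04,.9992,0]);m=np.array([.4465,-.1637,0])
for n,X in (("blueFL",m-.025*ex-.025*ey+[0,0,.051]),("blueFR",m-.025*ex+.025*ey+[0,0,.051]),("blueRL",m+.025*ex-.025*ey+[0,0,.051]),("hole-122",m+.038*ex-.122*ey+[0,0,.022]),("hole-86",m+.038*ex-.086*ey+[0,0,.022]),("ball",np.array([.475,-.119,.081]))): print(n,proj("wrist",X,c))
im=r.snapshot("wrist")[:,:,::-1]; cv2.imwrite("pics/w5.png",im)
im=im[200:400,220:420]
im=np.clip(255*(cv2.resize(im,None,fx=3,fy=3,interpolation=cv2.INTER_CUBIC)/255.)**.45,0,255).astype(np.uint8)
cv2.imwrite("pics/w5c.png",im)
E
```

```text
[ 0.48421598 -0.21597604  0.06657617]
blueFL [371.94963836 152.70348159]
blueFR [459.59770858 156.12311843]
blueRL [369.22410588 241.75540293]
hole-122 [216.52818128 246.73940273]
hole-86 [269.50017375 247.13066336]
ball [505.65104957 261.53385086]
```

View pics/w5c.png

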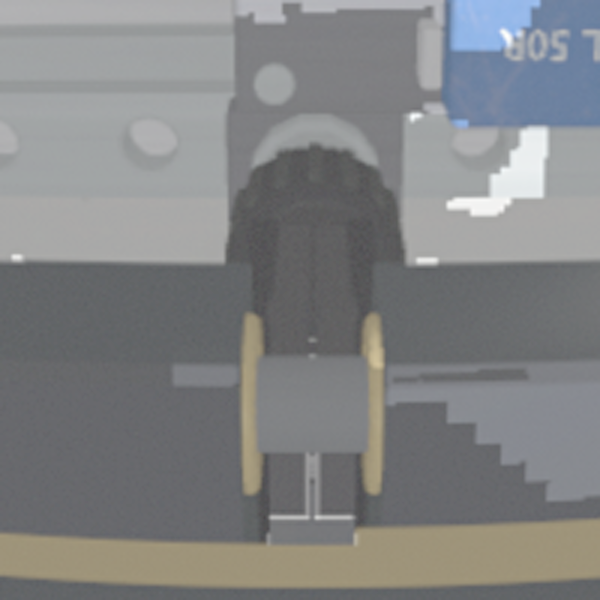

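```bash
python3 - <<'E'
from h import *
e=np.array([.4799,-.2111,.1015])
for dz in (0,.0187):
  for dy in (-.022,-.037,.022,.037): 
    p=proj("side",e+[0,dy,dz]); q=proj("scene",e+[0,dy,dz]); print(dz,dy,(p-[240,200])*5,(q-[235,225])*5)
for n in ("scene","side"):
    im=cv2.imread(f"pics/{n}2.png"); im=im[100:350,350:650]
    cv2.imwrite(f"pics/{n}2g.png",cv2.resize(np.clip(255*(im/255.)**.45,0,255).astype(np.uint8),None,fx=2,fy=2))
E
```

```text
0 -0.022 [514.55822265 246.33405127] [503.88634093 215.45101424]
0 -0.037 [538.80307104 253.00041065] [525.04419125 232.37743554]
0 0.022 [444.65287378 227.11288846] [443.53357803 167.16840161]
0 0.037 [421.2261781  220.67148821] [423.52180577 151.1588504 ]
0.0187 -0.022 [515.66227057 218.93956793] [505.19639391 188.94680019]
0.0187 -0.037 [540.11202798 225.53908308] [526.61164557 205.87831793]
0.0187 0.022 [445.17602225 199.91381419] [444.12910711 140.66523591]
0.0187 0.037 [421.5579491 193.5387885] [423.88685504 124.66112559]
```

View pics/side2g.png

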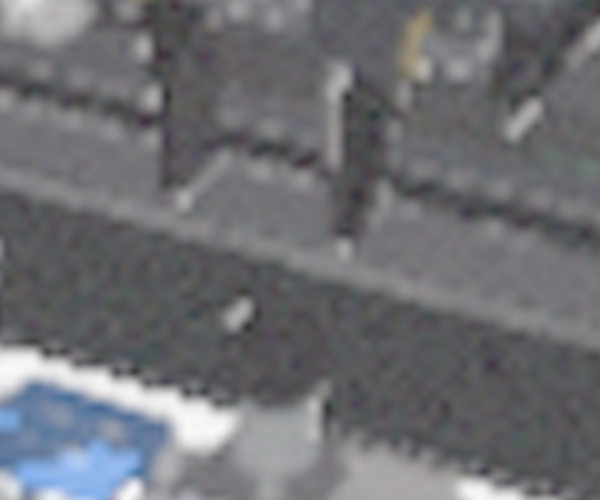

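The finger ends show about 19 mm above the reported TCP, both in the side view before descending and in the wrist view now. So the jaws shut just above the knob. I'll raise the tool, open, check, and go lower.

Call:
drive_tool(
  moves=[
    [-1, [0, 0, 15], 0],
    [0, [-1, 1, 20], 0],
    [0, [-1, 1, 20], 0],
    [0, [-1, 1, 20], 0],
    [0, [-1, 1, 20], 0],
  ],
)

```text
time_s: 4.85
ee_pos: [0.483, -0.2148, 0.0862]
orientation: [-90.0, 0.1, -2.1]
force: [-0.2, -1.1, -0.3]
grip_width: 0.371
```

```bash
cat > look.py <<'E'
from h import *
import sys
def look(name,center,k=30,f=7):
    s=r.read_state();print(s["time_s"],s["ee_pos"],s["grip_width"],s["force"])
    out=[]
    for n in ("scene","side"):
        im=r.snapshot(n)[:,:,::-1]; p=proj(n,np.array(center)).astype(int)
        a=im[p[1]-k:p[1]+k,p[0]-k:p[0]+k]; a=np.clip(255*(a/255.)**.45,0,255).astype(np.uint8)
        a=cv2.resize(a,None,fx=f,fy=f,interpolation=cv2.INTER_CUBIC)
        for dz,col in ((0,(0,0,255)),(.0187,(0,255,0))):
          w=s["grip_width"]*.0435
          for sg in (-1,1):
            q=((proj(n,s["ee_pos"]+np.array([sg*w*.04,sg*w,dz]))-p+k+.5)*f).astype(int); cv2.circle(a,tuple(map(int,q)),2,col,-1)
        out.append(a[:,:400] if False else a)
    cv2.imwrite(f"pics/{name}.png",cv2.resize(np.hstack(out),None,fx=.95,fy=.95))
look(sys.argv[1],[float(v) for v in sys.argv[2:5]])
E
python3 look.py e6 .482 -.2145 .095
```

```text
4.85 [ 0.48296202 -0.21480075  0.08622192] 0.37089469733986113 [-0.18035426 -1.0714327  -0.30902289]
```

View pics/e6.png

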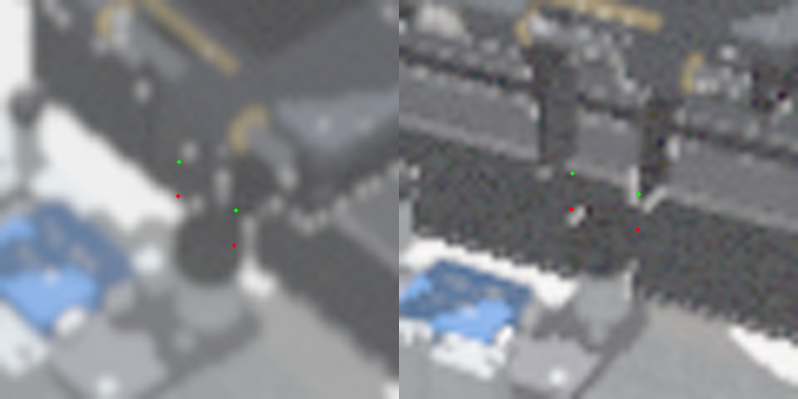

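The jaw tips at (545, 170) and (640, 205) match the green marks (TCP + 19 mm) and straddle the knob. I'll descend 45 mm.

Call:
drive_tool(
  moves=[
    [0, [0, 0, 0], 0],
    [0, [0, 0, -12], 0],
    [0, [0, 0, -25], 0],
    [0, [0, 0, -36], 0],
    [0, [0, 0, -44], 0],
  ],
)

```text
time_s: 5.58
ee_pos: [0.4824, -0.2145, 0.0409]
orientation: [-89.9, 0.2, -2.1]
force: [-0.5, -0.5, 0.1]
grip_width: 0.498
```

Call:
drive_tool(
  moves=[
    [-1, [0, 0, -1], 0],
    [-1, [0, 0, -1], 0],
    [-1, [0, 0, -1], 0],
    [-1, [0, 0, -1], 0],
    [-1, [0, 0, -1], 0],
  ],
  newtons=35,
)

```text
time_s: 6.2
ee_pos: [0.4825, -0.2146, 0.04]
orientation: [-89.9, 0.2, -2.1]
force: [-0.4, -1.2, -3.1]
grip_width: 0.321
```

The knob is gripped at 28 mm. Now I'll lift the plunger 12 mm.

Call:
drive_tool(
  moves=[
    [-1, [0, 0, 4], 0],
    [-1, [0, 0, 8], 0],
    [-1, [0, 0, 12], 0],
    [-1, [0, 0, 12], 0],
  ],
)

```text
time_s: 6.7
ee_pos: [0.4824, -0.2145, 0.052]
orientation: [-89.9, 0.2, -2.1]
force: [2.4, -1.7, -8.7]
grip_width: 0.322
```

```bash
python3 look.py e7 .482 -.2145 .075
```

```text
6.7 [ 0.48238943 -0.21445833  0.05196714] 0.3223274042204118 [ 2.35789248 -1.66867055 -8.65492169]
```

View pics/e7.png

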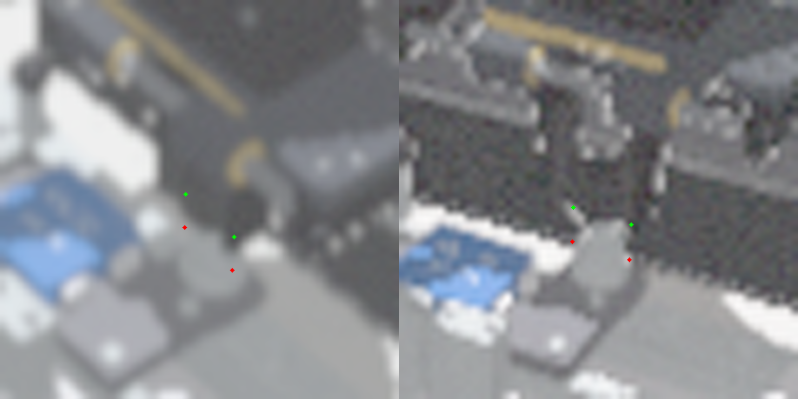

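The spring force is −8.7 N, so the plunger is up. Now I'll slide +72 mm along the base's y.

Call:
drive_tool(
  moves=[
    [-1, [0.4, 10, 0], 0],
    [-1, [0.9, 22, 0], 0],
    [-1, [1.4, 35, 0], 0],
    [-1, [1.9, 47, 0], 0],
    [-1, [2.3, 57, 0], 0],
  ],
)

```text
time_s: 7.42
ee_pos: [0.4846, -0.1564, 0.0517]
orientation: [-89.9, 0.2, -2.1]
force: [2.3, -2.2, -8.3]
grip_width: 0.323
```

Call:
drive_tool(
  moves=[
    [-1, [0.3, 8, 0], 0],
    [-1, [0.6, 15, 0], 0],
    [-1, [0.6, 15, 0], 0],
    [-1, [0.6, 15, 0], 0],
  ],
)

```text
time_s: 7.92
ee_pos: [0.4851, -0.1409, 0.0516]
orientation: [-89.9, 0.2, -2.1]
force: [3.3, 1.6, -8.9]
grip_width: 0.321
```

```bash
python3 look.py e8 .482 -.142 .075
```

```text
7.925 [ 0.48514432 -0.14091696  0.05157557] 0.3205168638524457 [ 3.30453785  1.60573555 -8.90853355]
```

View pics/e8.png

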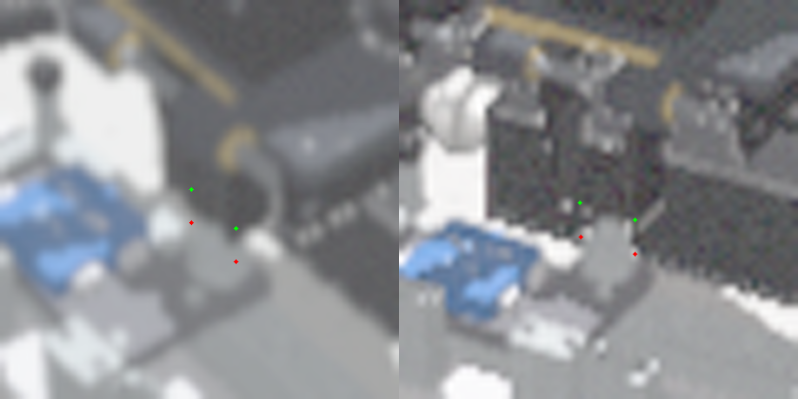

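The carriage followed, with about 1.6 mm of overshoot. I'll step back and lower.

Call:
drive_tool(
  moves=[
    [-1, [0, -1.7, 0], 0],
    [-1, [0, -1.7, 0], 0],
    [-1, [0, -1.7, -4], 0],
    [-1, [0, -1.7, -8], 0],
    [-1, [0, -1.7, -12], 0],
  ],
)

```text
time_s: 8.65
ee_pos: [0.4853, -0.1433, 0.0397]
orientation: [-89.9, 0.2, -2.1]
force: [-2.6, 0.2, 18.8]
grip_width: 0.317
```

Call:
drive_tool(
  moves=[
    [0, [0, 0, 0], 0],
    [0, [0, 0, 0], 0],
    [0, [0, 0, 0], 0],
    [0, [0, 0, 0], 0],
  ],
)

```text
time_s: 9.15
ee_pos: [0.4855, -0.1434, 0.0399]
orientation: [-89.9, 0.2, -2.1]
force: [0.3, 0.0, -0.2]
grip_width: 0.491
```

```bash
python3 look.py e9 .484 -.142 .075
```

```text
9.15 [ 0.48546254 -0.14340847  0.03992734] 0.4911239151037391 [ 0.2852035   0.03872887 -0.18174411]
```

View pics/e9.png

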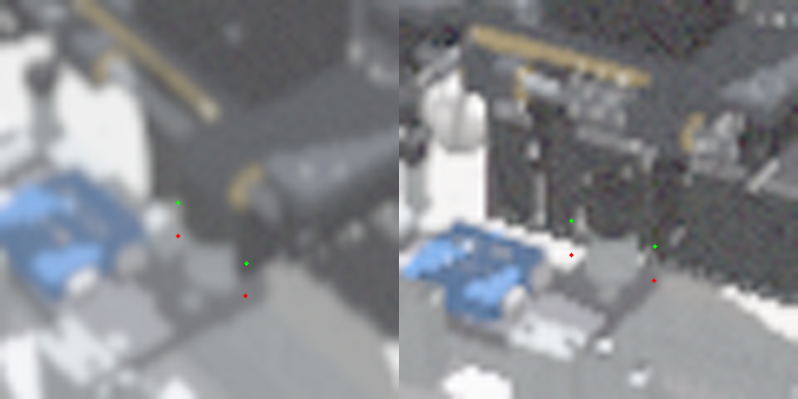

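Call:
drive_tool(
  moves=[
    [0, [0, 0, 20], 0],
    [0, [0, 0, 50], 0],
    [0, [-1, 30, 100], 0],
    [0, [-3, 70, 130], 0],
    [0, [-4, 97, 130], 0],
  ],
)

```text
time_s: 9.88
ee_pos: [0.4833, -0.0456, 0.1733]
orientation: [-90.0, -0.2, -2.1]
force: [-0.5, -0.3, -0.3]
grip_width: 0.499
```

```bash
python3 look.py e10 .484 -.142 .075; python3 - <<'E'
from h import *
import pickle
c=r.calibration("wrist");im=r.snapshot("wrist");pickle.dump(c,open("c2.pkl","wb"))
cv2.imwrite("pics/w10.png",im[:,:,::-1])
E
```

```text
9.875 [ 0.48332041 -0.04555257  0.17330657] 0.49945264878976225 [-0.46516879 -0.3371873  -0.31571226]
```

View pics/e10.png

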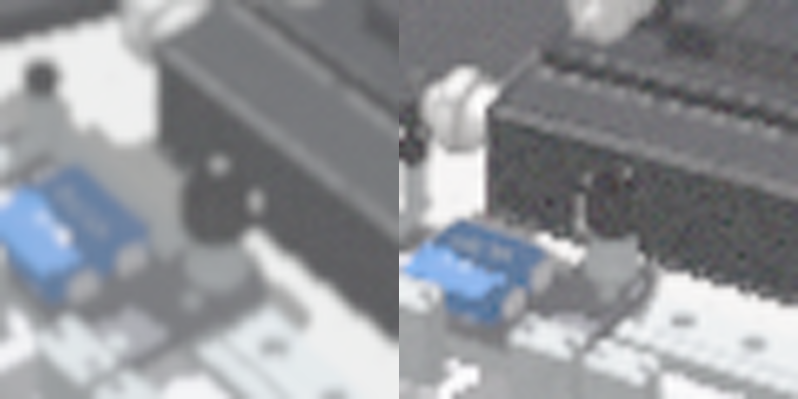

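View pics/w10.png

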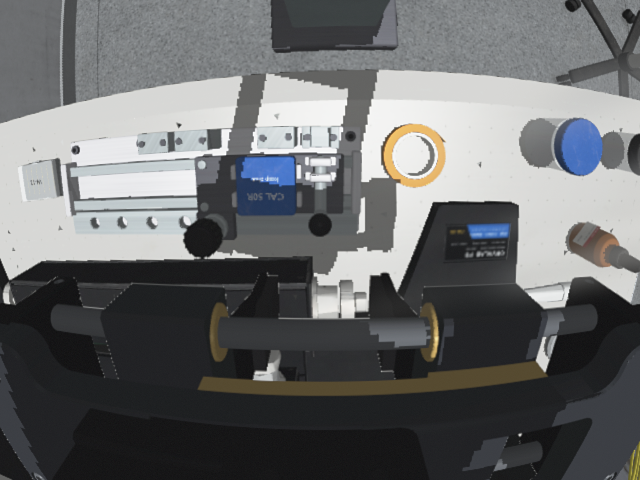

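```bash
python3 - <<'E'
from h import *
import pickle
np.set_printoptions(precision=4,suppress=True)
c=pickle.load(open("c2.pkl","rb"))
def blue(im,c):
    hsv=cv2.cvtColor(im,cv2.COLOR_BGR2HSV);m=cv2.inRange(hsv,(100,110,40),(125,255,255))
    ct=[k for k in cv2.findContours(m,0,2)[0]]
    return ct,m
im=cv2.imread("pics/w10.png"); ct,m=blue(im,c)
for k in ct:
    if cv2.contourArea(k)>300:
        (x,y),wh,a=cv2.minAreaRect(k); print((x,y),wh,a,onz("wrist",(x,y),.051,c))
im=im[110:265,60:370]; cv2.imwrite("pics/w10c.png",cv2.resize(im,None,fx=2.5,fy=2.5,interpolation=cv2.INTER_CUBIC))
i1=r.snapshot("side")[:,:,::-1];i2=r.snapshot("scene")[:,:,::-1]
cv2.imwrite("pics/side11.png",i1);cv2.imwrite("pics/scene11.png",i2)
def crop(im,p,k=16,f=11): 
    a=cv2.resize(im[p[1]-k:p[1]+k,p[0]-k:p[0]+k],None,fx=f,fy=f,interpolation=cv2.INTER_CUBIC);return np.clip(255*(a/255.)**.45,0,255).astype(np.uint8)
rows=[]
for n,im1 in (("scene",i2),("side",i1)):
    im0=cv2.imread(f"pics/{n}0.png")
    P0=np.array([.4825,-.2148,.06]);P1=P0+[.0029,.0719,0]
    rs=[]
    for im_,P in ((im0,P0),(im1,P1)):
        p=proj(n,P); pi=p.astype(int); a=crop(im_,pi)
        for z in (.06,.085):
            q=((proj(n,[P[0],P[1],z])-pi+16+.5)*11).astype(int); cv2.circle(a,tuple(map(int,q)),2,(0,255,0),-1)
        rs.append(a)
    rows.append(np.hstack(rs))
a=np.hstack(rows);cv2.imwrite("pics/cmp11.png",cv2.resize(a,(800,200)) if False else np.vstack(rows)[:704,:])
E
```

```text
(488.2047119140625, 230.70849609375) (15.507088661193848, 42.13410568237305) 87.51044464111328 [0.4949 0.1053 0.051 ]
(265.5, 185.0) (58.0, 59.0) 90.0 [ 0.4487 -0.0912  0.051 ]
(581.1500244140625, 147.05001831054688) (42.69075012207031, 54.391170501708984) 18.434947967529297 [0.4141 0.2068 0.051 ]
```

```bash
python3 -c "
import cv2;a=cv2.imread('pics/cmp11.png');print(a.shape);cv2.imwrite('pics/cmp11s.png',cv2.resize(a,(590,590)))"
```

```text
(704, 704, 3)
```

View pics/cmp11s.png

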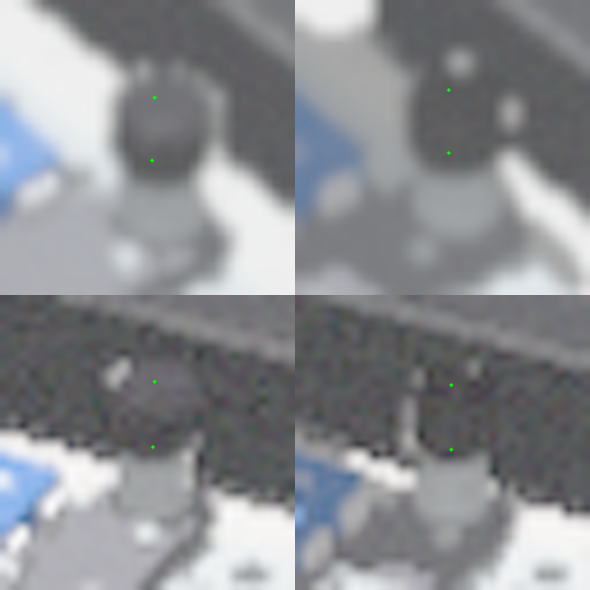

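View pics/w10c.png

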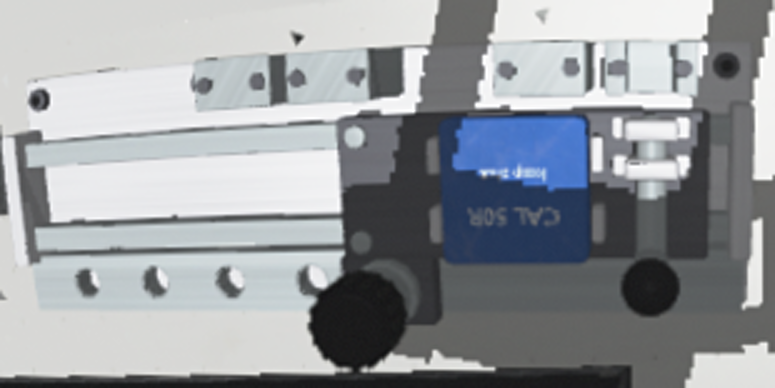

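The knob sits on the same marks relative to the barrel as before the move, so the plunger is down. The blue box moved 72.5 mm, and the rod at (650, 170) lines up with the notch at (650, 68). Next is the bolt ball.

```bash
python3 - <<'E'
from h import *
import pickle
c=pickle.load(open("c2.pkl","rb"))
print(onz("wrist",(60+650.5/2.5-.5,110+287.5/2.5-.5),.081,c), onz("wrist",(60+650.5/2.5-.5,110+68.5/2.5-.5),.047,c))
print(r.read_state()["ee_pos"])
E
```

```text
[ 0.47633747 -0.0469305   0.081     ] [ 0.41109872 -0.04483736  0.047     ]
[ 0.48109799 -0.04668379  0.16943417]
```

Call:
drive_tool(
  moves=[
    [-0.2, [-4, 0, -40], 0],
    [-0.2, [-4, 0, -80], 0],
    [-0.2, [-4, 0, -100], 0],
    [-0.2, [-4, 0, -115], 0],
    [-0.2, [-4, 0, -125], 0],
  ],
)

```text
time_s: 10.75
ee_pos: [0.477, -0.0473, 0.0437]
orientation: [-89.9, 0.3, -2.1]
force: [-1.0, 0.5, 0.5]
grip_width: 0.4
```

```bash
python3 look.py e12 .477 -.047 .075
```

```text
10.75 [ 0.477004   -0.04727833  0.04365139] 0.3999367805600661 [-0.98142443  0.48700485  0.5322545 ]
```

View pics/e12.png

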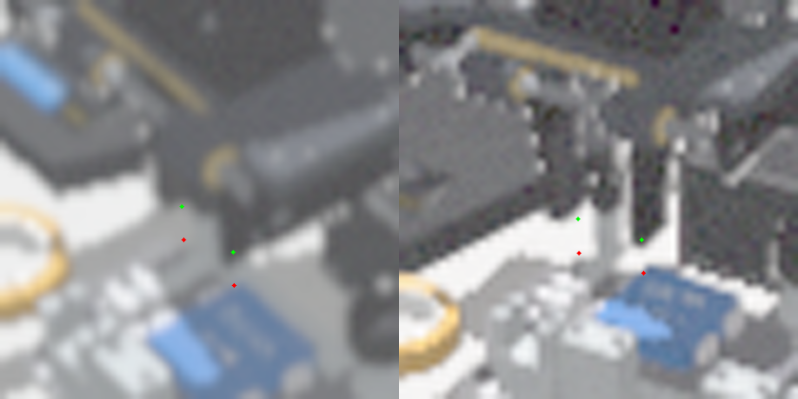

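The post at (607, 240) stands between the fingers. I'll close.

Call:
drive_tool(
  moves=[
    [-1, [0, 0, 0], 0],
    [-1, [0, 0, 0], 0],
    [-1, [0, 0, 0], 0],
    [-1, [0, 0, 0], 0],
    [-1, [0, 0, 0], 0],
  ],
  newtons=15,
)

```text
time_s: 11.48
ee_pos: [0.4773, -0.047, 0.0442]
orientation: [-89.9, 0.2, -2.1]
force: [0.5, 1.1, 2.9]
grip_width: 0.187
```

Call:
drive_tool(
  moves=[
    [-1, [-3, 0.1, 0], 0],
    [-1, [-7, 0.3, 0], 0],
    [-1, [-11, 0.4, 0], 0],
    [-1, [-15, 0.6, 0], 0],
    [-1, [-18, 0.7, 0], 0],
  ],
)

```text
time_s: 12.1
ee_pos: [0.4591, -0.0463, 0.0443]
orientation: [-89.9, 0.2, -2.1]
force: [2.2, -0.1, 2.3]
grip_width: 0.188
```

Call:
drive_tool(
  moves=[
    [-1, [-2, 0.1, 0], 0],
    [-1, [-4, 0.2, 0], 0],
    [-1, [-5, 0.2, 0], 0],
    [-1, [-6, 0.2, 0], 0],
    [-1, [-6, 0.2, 0], 0],
  ],
)

```text
time_s: 12.72
ee_pos: [0.456, -0.0463, 0.0448]
orientation: [-90.0, -0.2, -2.1]
force: [13.2, 0.6, -5.8]
grip_width: 0.192
```

Call:
drive_tool(
  moves=[
    [-0.2, [0, 0, 0], 0],
    [-0.2, [0, 0, 0], 0],
    [-0.2, [0, 0, 0], 0],
    [-0.2, [0, 0, 15], 0],
    [-0.2, [0, 0, 35], 0],
  ],
)

```text
time_s: 13.35
ee_pos: [0.4555, -0.0462, 0.0806]
orientation: [-89.9, -0.1, -2.1]
force: [0.6, 0.4, 0.8]
grip_width: 0.399
```

Call:
drive_tool(
  moves=[
    [-0.2, [5, 0, 40], 0],
    [-0.2, [15, 0, 80], 0],
    [-0.2, [30, 0, 100], 0],
    [-0.2, [30, 0, 100], 0],
  ],
)

```text
time_s: 13.85
ee_pos: [0.4874, -0.0466, 0.1835]
orientation: [-90.0, -0.4, -2.1]
force: [0.2, 0.1, -0.2]
grip_width: 0.399
```

```bash
python3 look.py e13 .455 -.06 .065; python3 - <<'E'
from h import *
import pickle
c=r.calibration("wrist");im=r.snapshot("wrist");pickle.dump(c,open("c3.pkl","wb"))
cv2.imwrite("pics/w13.png",im[:,:,::-1])
p=proj("wrist",np.array([.44,-.08,.06]),c).astype(int);print(p)
x0,y0=max(p[0]-110,0),max(p[1]-80,0);print(x0,y0)
cv2.imwrite("pics/w13c.png",cv2.resize(im[y0:y0+160,x0:x0+220,::-1],None,fx=3.5,fy=3.5,interpolation=cv2.INTER_CUBIC))
E
```

```text
13.85 [ 0.48742129 -0.04662948  0.18345327] 0.39893011618206936 [ 0.22098625  0.09387002 -0.23078154]
[280 169]
170 89
```

View pics/e13.png

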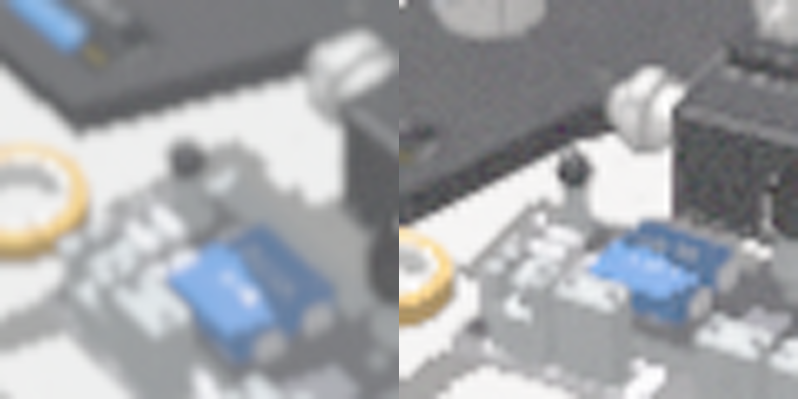

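View pics/w13c.png

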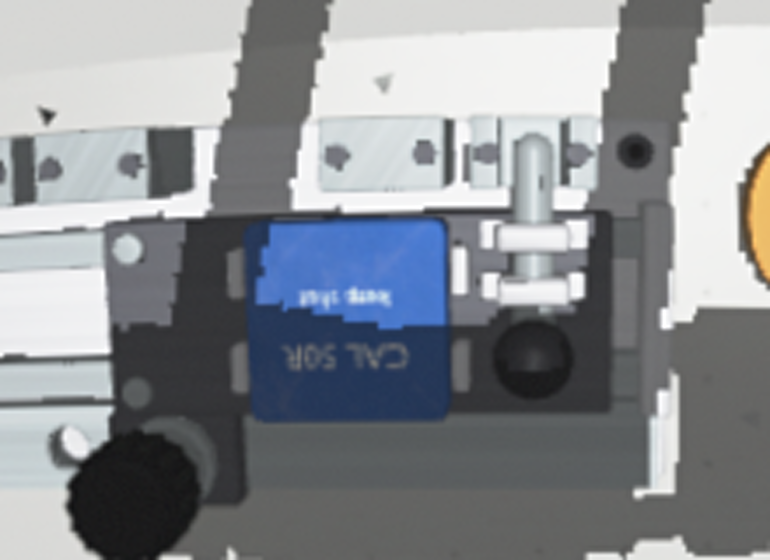

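```bash
python3 - <<'E'
from h import *
import pickle
np.set_printoptions(precision=4,suppress=True)
c=pickle.load(open("c3.pkl","rb"));W=lambda u,v:(170+(u+.5)/3.5-.5,89+(v+.5)/3.5-.5)
b=onz("wrist",W(533,358),.081,c);t=onz("wrist",W(535,133),.047,c);bl=onz("wrist",W(348,318),.051,c)
k=[onz("wrist",W(533,v),.056,c) for v in (117,188)]
print(b,t,bl,k)
ex=np.array([.9992,-.04,0]); print("ball rel mid x",(b-bl)@ex,"tip rel mid",(t-bl)@ex, "before ball rel mid",(np.array([.4763,-.0469,.081])-np.array([.4487,-.0912,.051]))@ex)
E
```

```text
[ 0.4555 -0.0461  0.081 ] [ 0.4061 -0.0439  0.047 ] [ 0.4488 -0.0911  0.051 ] [array([ 0.4023, -0.0442,  0.056 ]), array([ 0.4191, -0.0448,  0.056 ])]
ball rel mid x 0.004895460811959148 tip rel mid -0.0445321232205955 before ball rel mid 0.025805920000000013
```

The rod lies in the notch. The pull stopped at 21 mm with 13 N, but the start value is uncertain (0–5 mm). To confirm the bolt is home, I'll push the ball from behind with shut jaws, well above the staples.

Call:
drive_tool(
  moves=[
    [-1, [0, 0, -30], 0],
    [-1, [0, 0, -60], 0],
    [-1, [0, 0, -60], 0],
    [-1, [0, 0, -60], 0],
    [-1, [0, 0, -60], 0],
  ],
)

```text
time_s: 14.62
ee_pos: [0.485, -0.0462, 0.1207]
orientation: [-89.9, -0.1, -2.1]
force: [-0.7, 0.2, 0.4]
grip_width: 0.016
```

Call:
drive_tool(
  moves=[
    [-1, [0, 0.5, -30], 0],
    [-1, [0, 0.5, -50], 0],
    [-1, [0, 0.5, -69], 0],
    [-1, [0, 0.5, -69], 0],
  ],
  newtons=30,
)

```text
time_s: 15.12
ee_pos: [0.4844, -0.0455, 0.0513]
orientation: [-89.9, 0.0, -2.1]
force: [-0.3, 0.6, 0.9]
grip_width: -0.001
```

Call:
drive_tool(
  moves=[
    [-1, [-5, 0, 0], 0],
    [-1, [-9, 0, 0], 0],
    [-1, [-12, 0, 0], 0],
    [-1, [-12, 0, 0], 0],
  ],
)

```text
time_s: 15.62
ee_pos: [0.4743, -0.0458, 0.0526]
orientation: [-89.9, -0.3, -2.1]
force: [4.5, -0.3, -1.0]
grip_width: 0.004
```

Call:
drive_tool(
  moves=[
    [-1, [-2, 0, -1], 0],
    [-1, [-4, 0, -1], 0],
    [-1, [-5, 0, -1], 0],
    [-1, [-5, 0, -1], 0],
  ],
)

```text
time_s: 16.12
ee_pos: [0.4738, -0.0462, 0.0534]
orientation: [-90.0, -0.9, -2.2]
force: [13.6, 0.5, -7.9]
grip_width: 0.004
```

It is firmly against its stop: 13.6 N, with no more than 0.5 mm of movement. I'll back off and retreat.

Call:
drive_tool(
  moves=[
    [-1, [5, 0, 0], 0],
    [-1, [12, 0, 0], 0],
    [-1, [12, 0, 30], 0],
    [-1, [12, 0, 80], 0],
    [-1, [12, 0, 130], 0],
  ],
)

```text
time_s: 16.75
ee_pos: [0.4852, -0.0461, 0.1843]
orientation: [-90.0, -0.8, -2.2]
force: [1.0, -0.2, 0.1]
grip_width: 0.004
```

```bash
python3 look.py e14 .46 -.09 .065; python3 - <<'E'
from h import *
import pickle
c=r.calibration("wrist");im=r.snapshot("wrist")
p=proj("wrist",np.array([.44,-.08,.06]),c).astype(int)
x0,y0=max(p[0]-110,0),max(p[1]-80,0);print(x0,y0)
cv2.imwrite("pics/w14c.png",cv2.resize(im[y0:y0+160,x0:x0+220,::-1],None,fx=3.5,fy=3.5,interpolation=cv2.INTER_CUBIC))
E
```

```text
16.75 [ 0.48515628 -0.04606756  0.18432037] 0.003718371659796778 [ 0.99776421 -0.23284916  0.09805013]
172 79
```

View pics/w14c.png

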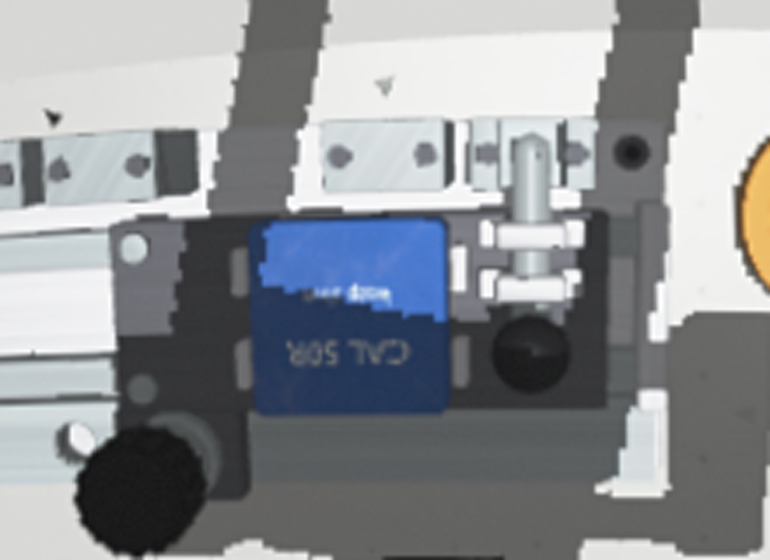

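View pics/e14.png

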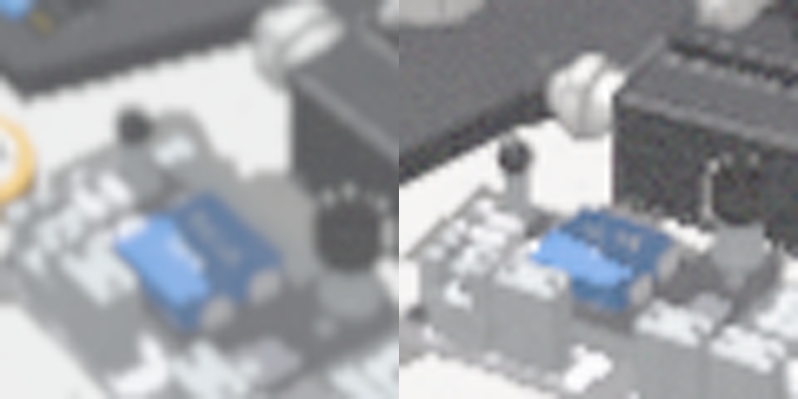

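The rod tip rests inside the notch at (530, 145), the plunger knob sits low on its barrel, and the gripper is clear. I'll hand in.

```bash
python3 -c "
from rig import r
print(r.close_job(), r.read_state()['time_s'])"
```

```text
the job is handed in; nothing more can be done
the job is handed in; nothing more can be done
```

The carriage is at the +0.072 m station, opposite the notched keeper, which is the leftmost block seen from the robot. The plunger is down in that station's hole, and the bolt is pushed home in the notch. I handed in at about 17 s of the 42 s allowed; no verdict was reported.

**What my last checks showed**
- **Carriage:** the blue box moved 72.5 mm, and the bolt's rod lies in the keeper's notch in the final wrist picture.
- **Plunger:** the knob sits at its original seated height on the barrel in both fixed cameras. I judged this by eye against projected marks; the insertion was not measured directly.
- **Bolt:** it travelled about 21 mm from its unknown start (0–5 mm) and stopped hard at 13 N. A second push from behind at 13.6 N moved it no more than 0.5 mm, so I take it to be against its stop.
- **Other things:** I did not touch the other things on the table.

**What disagreed**
- **Finger ends:** in the pictures they were about 19 mm higher than the reported tool point. My first grasp therefore closed in the air just above the knob, with no force felt, and I repeated it lower.
- **Overshoot:** the slide went about 1.6 mm too far, and I corrected it before lowering. Setting the plunger down pressed on it with about 19 N for a moment.

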